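Wedge up the balance plate and hold it

TASK

The steel plate under the laboratory balance is hinged at its back and rests at the front on two rubber pads, and a colleague needs it eased off those pads to adjust them. Take the black levelling wedge by its grip block and push it straight in, flat on the bench and thin end first, through the open mouth between the pads and under the bar at the plate's front edge, until the edge has just lifted off the pads by about 3 mm; finish like that, still gripping the wedge so that it carries the plate. Do not touch the plate, balance or stand with the robot, and leave the other things on the bench where they are.

Things in the scene. Friction and masses are not known exactly. Their poses are not given: they have to be found in the camera images.
- wedge_grip (a point): Centre of the black plastic wedge's upright grip block (30 long x 30 wide x 50 mm tall, 25 mm above the flat sole the wedge lies on). Axes: x along the wedge to its thin end, y across, z up. Wedge: 150 mm long, 30 wide, 0.16 kg. The block is the rear 30 mm; ahead of it the top slopes from 26 mm at the block down to 2 mm at the thin end over 120 mm (1 in 5).
- wedge_tip (a point): Middle of the wedge's thin end, at the sole (the end face is 2 mm high here). It lies 135 mm ahead of wedge_grip along x and 25 mm below it. Same axes.
- stand: Grey U-shaped stand fixed to the bench, 240 (x) x 180 mm (y); origin at bench height under its centre. x points from its open front to its hinged back (the way the wedge is pushed), z up. At the front, two rests with rubber pads on top (30 x 55 mm, 20 mm high, front faces at x = -120 mm) leave a mouth 70 mm wide about y = 0; floor bare bench, free for 200 mm inwards.
- plate_bar (a point): Middle of the underside of the round bar (8 mm thick, 60 long, along the stand's y) under the plate's front edge, across the mouth: at x = -112 mm, y = 0 of the stand. 12 mm above the bench while the plate rests on its pads, higher when lifted. The wedge's slope goes under this bar; about 5 to 9 N weigh on it.
- plate (a joint): Angle of the plate about its hinge at the stand's back, rad: 0 on the pads, growing as the front lifts; 222 mm from hinge to bar, so 3 mm of lift is 0.0135. Falls back by its weight. Steel plate 240 x 170 x 12 mm, top 32 mm above the bench, front edge at x = -120 mm of the stand; the white balance on it begins 65 mm behind that edge and is 80 mm high.
- jar_mid (a point): Middle of an amber jar, 60 mm across, 75 mm tall, standing on the bench. Bystander.
- beaker_mid (a point): Middle of a glass beaker, 68 mm across, 85 mm tall, standing on the bench. Bystander.
- slide_box_mid (a point): Middle of a closed blue slide box, 80 x 100 x 30 mm, lying on the bench. Bystander.
- weight_mid (a point): Middle of a steel knobbed calibration weight, 32 mm across, 46 mm tall, standing on the bench. Bystander.
Things that resemble listed ones, but are neither listed nor needed, are in the scene too. Of the things like the part that bears wedge_grip, leave any that is red; of the rest the smaller one is meant.

How it is judged:
On the way:
1. the thin end of the gripped wedge is in the mouth under the bar while the plate still rests on its pads (x of wedge_tip in the frame of stand between -0.107 and -0.03 m and y of wedge_tip in the frame of stand between -0.035 and 0.035 m and value of joint plate below 0.0045 rad and contact force between the fingers and wedge above 1 N), for 0.05 s.
At the end, for the whole second after the job is handed in: The bar is 1.5 to 5.5 mm above its rest height and still, carried by the wedge (over 1.5 N), not by the robot; the wedge lies flat (4 deg), square to the stand (10 deg), its grip block held by the fingers (over 4 N, within 35 mm of its centre); bystanders within 20 mm of their start (height (world z) of plate_bar between 0.0135 and 0.0175 m and velocity of joint plate between -0.02 and 0.02 rad/s and contact force between wedge and plate above 1.5 N and contact force between each of the fingers, the arm and plate below 0.3 N and contact force between the fingers and wedge above 4 N and distance between the grasp point and wedge_grip below 0.035 m and angle between wedge_tip's own z axis and vertical below 0.07 rad and height (world z) of wedge_tip below 0.004 m and angle between the x axis of wedge_tip and the x axis of stand, either way round below 0.17 rad and distance of each of jar_mid, beaker_mid, slide_box_mid, weight_mid from where it was at the start of the episode below 0.02 m); the arm keeps its last pose, push and grip.
It fails at once if the plate's front edge is lifted more than 10 mm (height (world z) of plate_bar above 0.022 m).
It fails at once if the robot pushes on the plate, the balance or the stand (contact force between any of the fingers, the arm and plate above 2 N or contact force between any of the fingers, the arm and stand above 2 N).
It fails at once if a bystander is shifted or knocked over (distance of any of jar_mid, beaker_mid, slide_box_mid, weight_mid from where it was at the start of the episode above 0.02 m).
It also fails if it takes over 43 s, if anything falls off the work surface, if the arm or the gripper's body presses on something with over 40 N, if the wrist force passes 120 N, or if a joint passes its speed limit or range.

ROBOT

A 6-joint arm with a two-finger parallel gripper is mounted at the origin on the work surface. World frame = base frame: x ahead of the robot, y to its left, z up, the work surface at z = 0. Lengths are in m, angles in rad, forces in N, time in s.
With the tool pointing down it reaches from about 0.375 to 0.975 m from the base axis. Payload 3.8 kg.
Tool frame: the origin (TCP) lies on the centre line of the jaws, within the pads' length; the fingertips stand 8 mm ahead of it and the grasp point (between the pads) lies 11 mm behind it; z points along the fingers, y is the direction in which the jaws open and shut (so a half turn about z gives the same grasp; the last joint's range is limited). The gripper opens to 85 mm and grips with 20 to 120 N. Pads are 22 mm wide; open, the fingers measure 114 mm over their backs; the gripper's body (76 mm by 85 mm) begins 54 mm behind the grasp point. The pads swing forward as they close: fully open they stand 13 mm farther back than shut.
Start: joints at [1.301, 0.264, 1.604, -0, 1.274, -0.037], TCP at [0.156, 0.657, 0.205] pointing down, gripper open.
Joint ranges: [-2.63, 2.63], [-0.94, 2.18], [0.31, 2.57], [-1.31, 4.45], [0, 2.66], [-2.55, 2.55]. Speed limits (rad/s): [2.57, 2.57, 3.14, 3.14, 3.14, 3.14].

INTERFACE

Orientations are given as a rotation vector (axis times angle).
In Python, from workcell import * gives the robot as it stands.
- The arm moves only by the tool play_rows, never from a script. Its arguments are lists of equal length, an entry for each row: "slide": the shift along the tool's x, y, z in cm, a list of three; "delta_rot": the turn, a rotation vector about the tool's x, y, z in rad, a list of three. In form: {"slide": [[x, y, z], ...], "delta_rot": [[wx, wy, wz], ...]}. A call has 1 to 12 rows; each row is the pose to reach, as a shift and turn from the pose measured when the call began, along the tool's axes at that moment; what a row does not reach only later rows make up. A row lasts 1/12 s, in which the tool goes at most 41.7 mm and 7.16 degrees, less where a joint would pass 70% of its speed; a pose out of reach is approached as far as the arm can. A call with a gripper value outside its range is refused whole. "hand" is the opening, from 0 (shut) to 1 (fully open), set as the call begins (left out, the last holds). The fingers move at their own pace and stop on an object; "force" is the grip in N (left out, the last holds). Time passes only in rows, so rows that repeat a pose let the fingers close. It gives the time, the measured TCP pose, the force and the opening at its end, in the units of the state.
- read_state(): the state, without advancing time (a new reading comes with each control period).
- read_camera(name): name is "scene" or "top" or "wrist"; returns a dict with "image" (480x640x3 uint8, red, green, blue), "depth" (480x640 float32, m along the optical axis (not along the pixel's ray), 0 where there is no reading), "fovy" (degrees; the focal length in pixels is half the picture's height over the tangent of half this angle, whatever the lens; pixels are square), "cx", "cy" (the principal point, pixels), "world_from_camera" (4x4, takes a point from camera to world coordinates); the wrist camera has in their place "hand_eye" (4x4, takes a point from camera to tool coordinates, whose origin is the TCP and whose axes are the flange's). Camera axes: x right, y up, looking along -z (the intrinsics and any distortion apply to the point x, -y, -z); pixel columns grow to the right and rows downward; lengths in m; the calibration is good to about 2 mm. A picture is of the moment at which its call begins: read the wrist's pose just before it.
- finish_job(): hands the job in, once; it reports no verdict.
Trained networks look in a picture, given as the dict that the camera call returned (one of the last four; its "shot" number tells which), for a name from the list of things; names that differ only in an ending like _2 or _b are one class to them, and where a whole thing is asked for, a point or a joint stands for the part that bears it (a point fixed in the world has none). Each returns a list of dicts, best first, with "conf" (0 to 1); they miss things now and then, are a little off and sometimes report something else, mostly with a low value. They report only what shows in the picture. A call takes as long as a camera call. They do not tell look-alikes from the thing itself.
- spot_in(target, picture): "bbox" ([centre column, centre row, width, height] in pixels, round what is visible of it).
- landmark_of(target, picture): "at" ([column, row] in pixels: a listed point, or the origin of a listed thing).
The state is a dict: "time": time; "q": joint angles; "joint_vel": joint speeds; "joint_torque": joint torques, N m; "tool_pos": TCP position; "tcp_rot": TCP orientation; "wrist_force": force on the tool from outside, world axes, zero at the start; "torque": the same for the moment, N m; "width": opening from 0.0 (shut) to 1.0 (fully open).
Only numpy, scipy, OpenCV 4.12 (cv2) and the standard library are available. Lean on these libraries where they do the work, as an engineer would, in place of code of your own. Each camera call takes 0.05 s, during which the arm holds its last target.

## Working session

There is one attempt and no reset: what is moved stays moved. The work goes in short steps, Python scripts to look and compute and a tool call to move; the robot and the scene stay as the last step left them, time stands still between calls to the robot, and variables do not carry over. Pictures are saved under pics/ and viewed, and the job is handed in when it is done.

Besides the shell and the picture viewer there is one more tool, called as name(argument=value, ...) on one line, values as JSON. play_rows: Moves the arm, as the interface text tells. Its arguments: {"type":"object","properties":{"slide":{"type":"array"},"delta_rot":{"type":"array"},"hand":{"type":"number"},"force":{"type":"number"}},"required":["slide","delta_rot"]}

```bash
mkdir -p pics; cat > h.py <<'E'
from workcell import *
import numpy as np, cv2
from scipy.spatial.transform import Rotation as R
def save(im,name): cv2.imwrite('pics/'+name,cv2.cvtColor(im,cv2.COLOR_RGB2BGR))
def f(p): return p['image'].shape[0]/2/np.tan(np.radians(p['fovy'])/2)
def W(p):
    if 'world_from_camera' in p: return np.array(p['world_from_camera'])
    s=read_state();T=np.eye(4);T[:3,:3]=R.from_rotvec(s['tcp_rot']).as_matrix();T[:3,3]=s['tool_pos'];return T@np.array(p['hand_eye'])
def px(p,u,v,z=None):
    F=f(p);d=np.array([(u-p['cx'])/F,-(v-p['cy'])/F,-1.]);T=W(p)
    if z is None:
        return T[:3,:3]@(d*p['depth'][int(v),int(u)])+T[:3,3]
    w=T[:3,:3]@d;return T[:3,3]+w*(z-T[2,3])/w[2]
def cloud(p):
    v,u=np.mgrid[:480,:640];F=f(p);D=p['depth'];T=W(p)
    P=np.stack([(u-p['cx'])/F*D,-(v-p['cy'])/F*D,-D],-1)
    return P@T[:3,:3].T+T[:3,3]
E
python3 - <<'E'
from h import *
s=read_state();print(s)
for n in['scene','top']:
    p=read_camera(n);save(p['image'],n+'0.png');print(n,{k:v for k,v in p.items() if k not in('image','depth')})
    np.savez('/tmp/'+n,**{k:v for k,v in p.items()})
    for t in['wedge_grip','wedge_tip','stand','plate_bar','jar_mid','beaker_mid','slide_box_mid','weight_mid']:
        print(t,[(np.round(x['at']),round(x['conf'],2)) for x in landmark_of(t,p)])
E
```

```text
{'time': 0.0, 'q': array([ 1.30109832e+00,  2.64768020e-01,  1.60537690e+00,  1.80760429e-05,
        1.27367177e+00, -3.69321114e-02]), 'joint_vel': array([ 0.00052639,  0.00038313, -0.0009223 ,  0.00088029, -0.00062551,
        0.00102861]), 'joint_torque': array([-1.53184115e-03, -5.15108442e+01, -3.67315543e+01, -1.52567172e-04,
        1.29704241e-02,  2.42925347e-05]), 'tool_pos': array([0.1555102 , 0.65603869, 0.20335049]), 'tcp_rot': array([-0.36476961, -3.11998308,  0.00344799]), 'wrist_force': array([ 0.14888537, -0.50464996, -0.09935569]), 'torque': array([-0.0384702 ,  0.00449608,  0.02995633]), 'width': 0.9969773630386514}
scene {'fovy': 54.07000673583249, 'cx': 317.11447684071845, 'cy': 233.29391849113455, 'world_from_camera': array([[ 0.36684738, -0.52737653,  0.76635305,  1.36258979],
       [ 0.9301965 ,  0.21905917, -0.29452937, -0.22699462],
       [-0.01254879,  0.82090625,  0.57092508,  0.67008444],
       [ 0.        ,  0.        ,  0.        ,  1.        ]]), 'shot': 1}
wedge_grip [(array([103., 306.]), 0.9), (array([166., 210.]), 0.83), (array([191., 256.]), 0
[... 620 characters left out ...]
         6.25473216e-02],
       [-1.81853676e-02,  7.47661247e-02,  9.97035265e-01,
         1.33550607e+00],
       [ 0.00000000e+00,  0.00000000e+00,  0.00000000e+00,
         1.00000000e+00]]), 'shot': 2}
wedge_grip [(array([430., 270.]), 0.71), (array([498., 223.]), 0.7), (array([439., 348.]), 0.63)]
wedge_tip [(array([494., 305.]), 0.81), (array([387., 243.]), 0.73), (array([444., 212.]), 0.63)]
stand [(array([287., 249.]), 0.79)]
plate_bar [(array([327., 256.]), 0.94), (array([179., 200.]), 0.5)]
jar_mid [(array([380., 153.]), 0.82)]
beaker_mid [(array([178., 252.]), 0.73)]
slide_box_mid [(array([180., 196.]), 0.87), (array([444., 156.]), 0.3)]
weight_mid [(array([443., 156.]), 0.53)]
```

View pics/scene0.png

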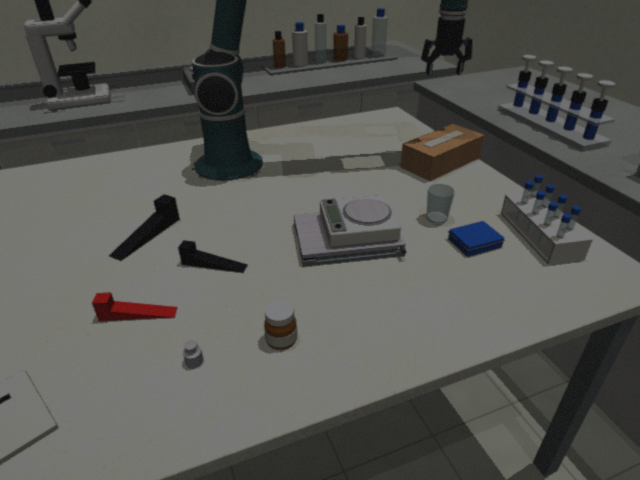

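View pics/top0.png

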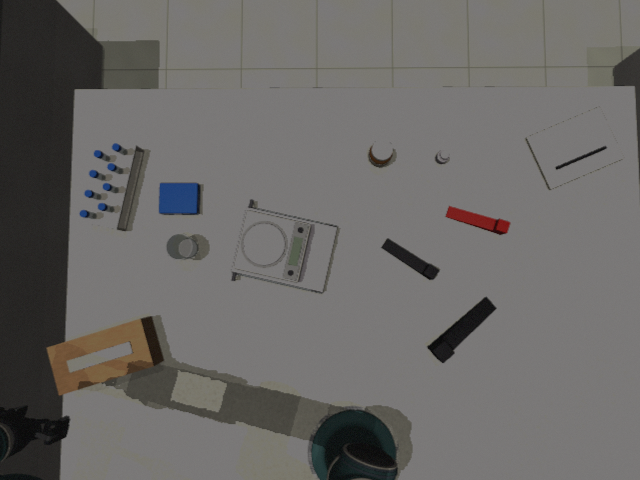

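The wedge has three candidates. The red one at top (478,220) / scene (103,306) is excluded. The large black one is at top (462,330) / scene (166,210), and the small black one at top (411,259) / scene (191,256). Of the two black ones I choose the smaller. The plate's open front faces right in the top view, at about (330,258). Next I'll check the small wedge in a crop and measure.

```bash
python3 - <<'E'
from h import *
p=dict(np.load('/tmp/top.npz'));p['fovy']=float(p['fovy'])
im=p['image'];c=cloud(p)
save(cv2.resize(cv2.convertScaleAbs(im[185:375,225:520],alpha=2),None,fx=2.7,fy=2.7,interpolation=cv2.INTER_CUBIC),'crop0.png')
dark=(im.max(-1)<45).astype(np.uint8)
n,l,st,ce=cv2.connectedComponentsWithStats(dark)
for i in range(1,n):
    if 200<st[i,4]<4000 and 380<ce[i][0]<510: 
        q=c[l==i]; q0=q[(q[:,2]<0.1)];print(i,st[i],q0[:,2].max(),q0.mean(0))
        r=cv2.minAreaRect(q0[:,:2].astype(np.float32));print(r)
        b=q0[q0[:,2]>.038]; print('block',len(b),cv2.minAreaRect(b[:,:2].astype(np.float32)),b[:,2].mean())
        u,s,v=np.linalg.svd(q0[:,:2]-q0[:,:2].mean(0),full_matrices=False);print('axis',v[0],np.degrees(np.arctan2(v[0][1],v[0][0])))
# plate top
X=c[180:300,220:345].reshape(-1,3);m=(X[:,2]>.026)&(X[:,2]<.038)
print('plate',m.sum(),X[m][:,2].mean(),cv2.minAreaRect(X[(X[:,2]>.026)][:,:2].astype(np.float32)))
for t,z in[('front corners',.032)]:
    for uv in[(338,227),(323,292),(252,208),(234,275)]:print(uv,px(p,*uv,z), c[uv[1],uv[0]])
print('bench z',np.median(c[300:330,200:400,2]))
E
```

```text
28 [382 239  57  41 698] 0.054588266723880174 [ 0.48679257 -0.14669668  0.02015875]
((0.48934173583984375, -0.14407503604888916), (0.14870283007621765, 0.028269371017813683), 56.171146392822266)
block 140 ((0.45699256658554077, -0.1927027702331543), (0.028862284496426582, 0.027864571660757065), 56.08455276489258) 0.048197482517752424
axis [-0.5695783  -0.82193708] -124.720824766384
32 [ 428  298   68   65 1377] 0.07181498807284226 [ 0.3097813  -0.26913748  0.02782521]
((0.3133697509765625, -0.2770366668701172), (0.040768783539533615, 0.19842535257339478), 39.63142013549805)
block 317 ((0.26519641280174255, -0.21912050247192383), (0.04018087685108185, 0.047110892832279205), 40.00285720825195) 0.06299071332777184
axis [-0.61744589  0.78661336] 128.12985868328303
plate 2161 0.03078814116778479 ((0.516494631767273, 0.17428503930568695), (0.2437286525964737, 0.21358546614646912), 78.40972900390625)
(338, 227) [0.56957049 0.03808169 0.032     ] [5.72360657e-01 3.74871693e-02 3.24251317e-04]
(323, 292) [0.40453888 0.07660123 0.032     ] [ 0.40312436  0.07699714 -0.00472102]
(252, 208) [0.61907626 0.25868939 0.032     ] [0.61923846 0.258883   0.03071334]
(234, 275) [0.4475697  0.30305866 0.032     ] [0.44759762 0.30212362 0.03706765]
bench z -0.001163345660774695
```

View pics/crop0.png

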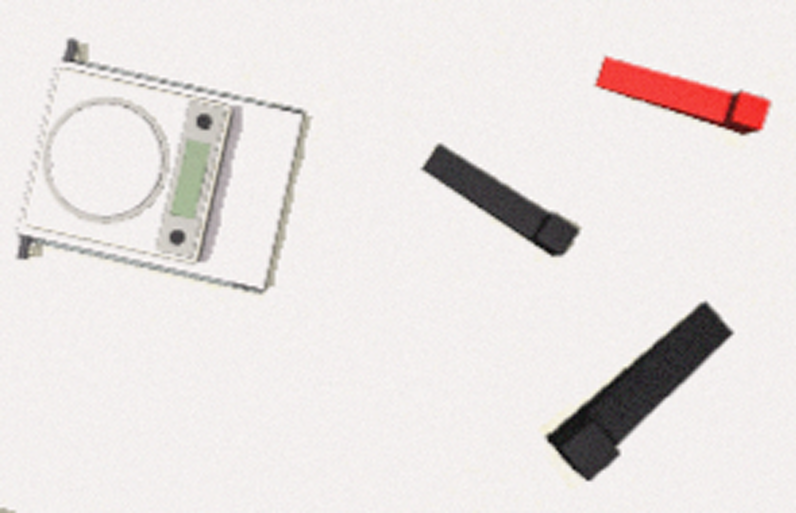

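The crop shows the small black wedge with its grip block at about crop (560,235) and its thin end at upper left, at (437,158). Its measured size is 149 x 28 mm, which fits. Now I'll work out the tool axes and the moves.

```bash
cat >> h.py <<'E'
def plan(pos,yaw,s=None):
    """slide(cm), rot so that tool points down, tool x axis at yaw(deg) or +180"""
    s=s or read_state();R0=R.from_rotvec(s['tcp_rot']);
    out=[]
    for y in(yaw,yaw+180):
        a=np.radians(y);x=np.array([np.cos(a),np.sin(a),0]);z=np.array([0,0,-1.]);Rt=R.from_matrix(np.c_[x,np.cross(z,x),z])
        out.append((R0.inv()*Rt).as_rotvec())
    d=R0.inv().apply(np.array(pos)-s['tool_pos'])*100
    return d.round(2),[o.round(3) for o in out]
E
python3 - <<'E'
from h import *
s=read_state();print(R.from_rotvec(s['tcp_rot']).as_matrix().round(3))
print(plan((.50,.15,.3),78));print(plan((.43,-.24,.2),56));
p=read_camera('wrist');print(p['hand_eye'],p['fovy']);save(p['image'],'w0.png')
E
```

```text
[[-0.973  0.231  0.   ]
 [ 0.231  0.973  0.   ]
 [-0.     0.    -1.   ]]
(array([-45.19, -41.37,  -9.53]), [array([0.   , 0.   , 1.547]), array([-0.   ,  0.   , -1.594])])
(array([-47.37, -80.93,   0.47]), [array([ 0.   , -0.   ,  1.931]), array([ 0.  ,  0.  , -1.21])])
[[ 5.66094743e-04  9.54184639e-01  2.99217905e-01  7.74339487e-02]
 [ 9.99999684e-01 -3.73081548e-04 -7.02183520e-04 -4.70913164e-05]
 [-5.58380049e-04  2.99218208e-01 -9.54184548e-01 -1.69840189e-01]
 [ 0.00000000e+00  0.00000000e+00  0.00000000e+00  1.00000000e+00]] 63.44108839385698
```

View pics/w0.png

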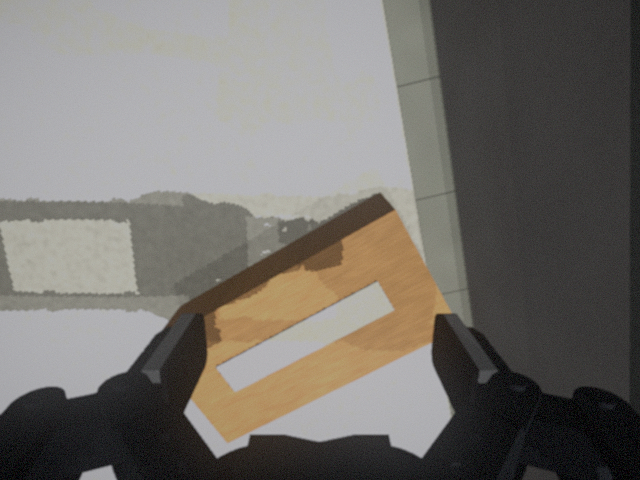

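```bash
python3 - <<'E'
from h import *
print(plan((.48,.03,.25),78))
E
```

```text
(array([-46.01, -53.51,  -4.53]), [array([0.   , 0.   , 1.547]), array([-0.   ,  0.   , -1.594])])
```

play_rows(slide=[[-2.5, -3, -4.5], [-5, -6, -4.5], [-8, -9, -4.5], [-11, -12.5, -4.5], [-14, -16, -4.5], [-17, -19.5, -4.5], [-20, -23, -4.5], [-23, -26.5, -4.5], [-26, -30, -4.5], [-29, -33.5, -4.5], [-32, -37, -4.5], [-35, -40.5, -4.5]], delta_rot=[[0, 0, 0.1], [0, 0, 0.2], [0, 0, 0.3], [0, 0, 0.4], [0, 0, 0.5], [0, 0, 0.6], [0, 0, 0.7], [0, 0, 0.8], [0, 0, 0.9], [0, 0, 1.0], [0, 0, 1.1], [0, 0, 1.2]], hand=1)

```text
time: 1.95
tool_pos: [0.3799, 0.2257, 0.2502]
tcp_rot: [2.068, 2.364, 0.002]
wrist_force: [0.7, 0.9, -0.2]
width: 1.0
```

```bash
python3 - <<'E'
from h import *
s=read_state();print(s['time'],s['tool_pos'],s['q']);print(plan((.48,.03,.25),78))
E
```

```text
1.95 [0.37989871 0.22567881 0.25017636] [ 4.79656388e-01 -2.18790893e-01  2.01355536e+00 -4.83130190e-06
  1.34534467e+00  3.46193738e-01]
(array([-2.073e+01,  7.320e+00,  2.000e-02]), [array([ 0.001, -0.001,  0.343]), array([ 1.000e-03,  2.000e-03, -2.799e+00])])
```

play_rows(slide=[[-3.5, 1.2, 0], [-7, 2.4, 0], [-10.5, 3.6, 0], [-14, 4.8, 0], [-17.5, 6, 0], [-20.7, 7.3, 0], [-20.7, 7.3, 0], [-20.7, 7.3, 0], [-20.7, 7.3, 0]], delta_rot=[[0, 0, 0.06], [0, 0, 0.12], [0, 0, 0.18], [0, 0, 0.24], [0, 0, 0.3], [0, 0, 0.343], [0, 0, 0.343], [0, 0, 0.343], [0, 0, 0.343]])

```text
time: 2.7
tool_pos: [0.4794, 0.0305, 0.25]
tcp_rot: [-2.441, -1.976, -0.002]
wrist_force: [0.7, 0.1, -0.2]
width: 1.003
```

```bash
python3 - <<'E'
from h import *
s=read_state();print(s['time'],s['tool_pos'],s['tcp_rot'])
p=read_camera('wrist');T=W(p);np.savez('/tmp/w1',T=T,**p);save(cv2.convertScaleAbs(p['image'],alpha=1.3),'w1.png')
E
```

```text
2.7 [0.47942782 0.03045972 0.25002836] [-2.44146282e+00 -1.97610715e+00 -2.00401899e-03]
```

View pics/w1.png

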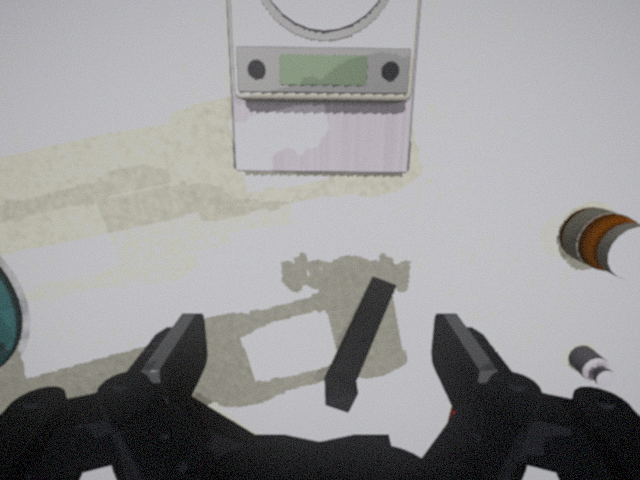

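The wrist view shows the plate's front edge from about (236,170) to (408,174). The small wedge's tip is at (383,282) and its block at (341,390). I'll measure all of these.

```bash
python3 - <<'E'
from h import *
import h
p=dict(np.load('/tmp/w1.npz'));T=p['T'];h.W=lambda p:T
p['fovy']=float(p['fovy'])
save(cv2.resize(cv2.convertScaleAbs(p['image'][100:200,220:430],alpha=1.3),None,fx=3.7,fy=3.7),'w1c.png')
c=cloud(p);v,u=np.mgrid[:480,:640]
m=(v>100)&(v<230)&(u>200)&(u<450)&(c[...,2]>.018)
lab=cv2.connectedComponentsWithStats(m.astype(np.uint8))
print('z plate',np.median(c[150:168,250:400,2]),'bench',np.median(c[200:240,100:220,2]))
# front edge per column: max row
pts=[];
for col in range(245,402,3):
    r=np.where(m[:,col])[0].max(); pts.append(px(p,col,r+.5,.032)[:2])
pts=np.array(pts);vx,vy,x0,y0=cv2.fitLine(pts.astype(np.float32),cv2.DIST_HUBER,0,.01,.01).ravel();print('edge dir',np.degrees(np.arctan2(vy,vx)), x0,y0)
L=[];Rr=[]
for row in range(110,166,2):
    cc=np.where(m[row])[0];L.append(px(p,cc.min()-.5,row,.032)[:2]);Rr.append(px(p,cc.max()+.5,row,.032)[:2])
for Q in(L,Rr):
    a=cv2.fitLine(np.array(Q,np.float32),cv2.DIST_HUBER,0,.01,.01).ravel();print('side',np.degrees(np.arctan2(a[1],a[0])),a[2:])
for yaw in(76.5,77,77.5,78,78.5):
    a=np.radians(yaw);n=np.array([-np.sin(a),np.cos(a)]);print(yaw,'lat',np.mean(np.array(L)@n),np.mean(np.array(Rr)@n),'long',np.mean(pts@[np.cos(a),np.sin(a)]))
dark=((p['image'].max(-1)<45)&(v>270)&(v<420)&(u>315)&(u<405)).astype(np.uint8)
n,l,st,ce=cv2.connectedComponentsWithStats(dark);i=1+np.argmax(st[1:,4]);print(st[i])
q=c[l==i];print(cv2.minAreaRect(q[:,:2].astype(np.float32)))
b=q[q[:,2]>.035];print('block',len(b),cv2.minAreaRect(b[:,:2].astype(np.float32)),b[:,2].max())
t=q[q[:,2]<.03];w=np.linalg.svd(t[:,:2]-t[:,:2].mean(0),full_matrices=False)[2][0];print('slope axis',np.degrees(np.arctan2(w[1],w[0])),t[:,:2].mean(0))
E
```

```text
z plate 0.032564156610452505 bench 0.0003747867140403982
edge dir -12.780984 0.46686453 0.06510484
side 76.66044 [0.41087842 0.10986095]
side 77.42107 [0.5768595 0.0738776]
76.5 lat -0.3727874967136041 -0.5462799760802972 long 0.16547346684675593
77 lat -0.3745425896997531 -0.5480700185661241 long 0.16143946690509708
77.5 lat -0.37626915981759596 -0.5498183233980977 long 0.1573931727229952
78 lat -0.37796707558213344 -0.5515247574360362 long 0.1533348924414181
78.5 lat -0.37963620769050616 -0.5531891907283814 long 0.14926493511412126
[ 325  281   68  121 2470]
((0.5062122344970703, -0.05064286291599274), (0.30297359824180603, 0.080718994140625), 79.59654998779297)
block 387 ((0.4834161400794983, -0.04642108082771301), (0.3029790222644806, 0.03366275504231453), 79.7268295288086) 0.41999683360108203
slope axis -126.47862233230275 [ 0.49211443 -0.13679075]
```

View pics/w1c.png

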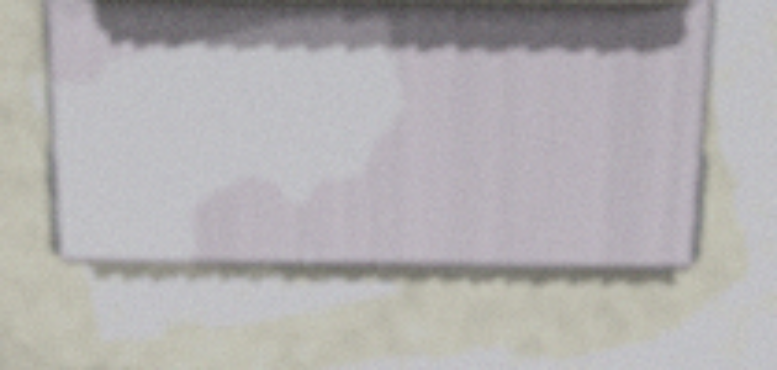

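```bash
python3 - <<'E'
from h import *
import h
p=dict(np.load('/tmp/w1.npz'));T=p['T'];h.W=lambda p:T
p['fovy']=float(p['fovy'])
c=cloud(p);v,u=np.mgrid[:480,:640]
m=((c[...,2]>.006)&(c[...,2]<.06)&(v>270)&(v<420)&(u>315)&(u<405)&(p['image'].max(-1)<60))
q=c[m];print(cv2.minAreaRect(q[:,:2].astype(np.float32)))
b=q[q[:,2]>.035];print('block',cv2.minAreaRect(b[:,:2].astype(np.float32)),b[:,2].max())
b=q[q[:,2]>.046];print('top',len(b),cv2.minAreaRect(b[:,:2].astype(np.float32)),b[:,2].max())
save(cv2.resize(cv2.convertScaleAbs(p['image'][270:420,300:420],alpha=2),None,fx=4,fy=4),'w1d.png')
print(plan((.457,-.193,.15),56))
E
```

```text
((0.48744022846221924, -0.14642459154129028), (0.13767381012439728, 0.030369233340024948), 55.731239318847656)
block ((0.4566909968852997, -0.19107595086097717), (0.02921242080628872, 0.029058383777737617), 55.87093734741211) 0.0523024306492596
top 565 ((0.45641985535621643, -0.19128891825675964), (0.028819771483540535, 0.028895344585180283), 56.79222869873047) 0.0523024306492596
(array([-22.39,   2.46,   9.98]), [array([ 0.   , -0.001,  0.385]), array([ 2.000e-03,  0.000e+00, -2.757e+00])])
```

View pics/w1d.png

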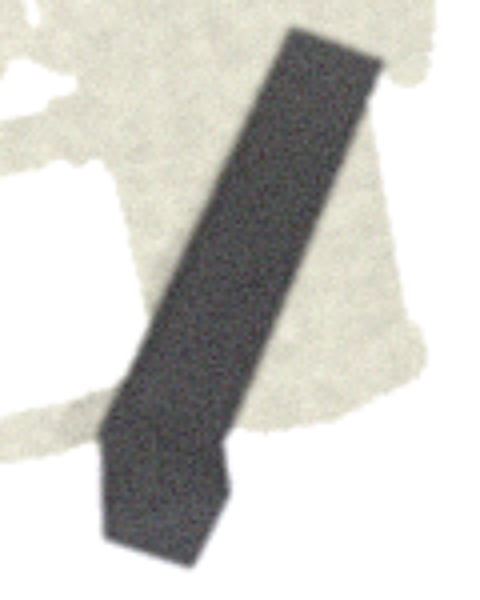

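The block comes out at (0.4565,-0.192), 50 mm tall, yaw 56°, and both cameras agree. The crop shows a plain black wedge with its block at the lower end. I'll move above it now.

play_rows(slide=[[-3.5, 0.4, 1.5], [-7, 0.8, 3], [-10.5, 1.2, 4.5], [-14, 1.6, 6], [-17.5, 2, 8], [-20.5, 2.3, 10], [-22.4, 2.46, 12], [-22.4, 2.46, 13], [-22.4, 2.46, 13], [-22.4, 2.46, 13]], delta_rot=[[0, 0, 0.06], [0, 0, 0.12], [0, 0, 0.18], [0, 0, 0.24], [0, 0, 0.3], [0, 0, 0.36], [0, 0, 0.385], [0, 0, 0.385], [0, 0, 0.385], [0, 0, 0.385]])

```text
time: 3.58
tool_pos: [0.4568, -0.1913, 0.1195]
tcp_rot: [-2.77, -1.476, -0.001]
wrist_force: [0.2, 0.4, -0.2]
width: 1.001
```

```bash
python3 - <<'E'
from h import *
s=read_state();print(s['time'],s['tool_pos'],s['wrist_force']);print(plan((.4565,-.192,.02),56))
p=read_camera('wrist');save(cv2.convertScaleAbs(p['image'],alpha=1.5),'w2.png')
E
```

```text
3.5833 [ 0.45678009 -0.19131362  0.11948239] [ 0.17872024  0.36809354 -0.22497018]
(array([-0.09,  0.03,  9.95]), [array([-0.002, -0.002,  0.002]), array([ 3.00e-03, -3.00e-03, -3.14e+00])])
```

View pics/w2.png

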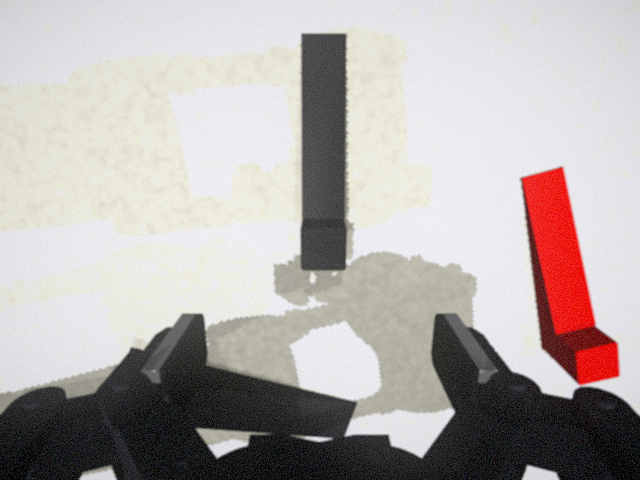

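The wedge is centred between the jaws, with its block at (324,245) and the jaw centre at about 320. The red wedge at right, (570,290), is clear of the fingers. I'll descend.

play_rows(slide=[[-0.1, 0, 3], [-0.1, 0, 6], [-0.1, 0, 8], [-0.1, 0, 9.2], [-0.1, 0, 9.7], [-0.1, 0, 9.95], [-0.1, 0, 9.95], [-0.1, 0, 9.95]], delta_rot=[[0, 0, 0], [0, 0, 0], [0, 0, 0], [0, 0, 0], [0, 0, 0], [0, 0, 0], [0, 0, 0], [0, 0, 0]])

```text
time: 4.3
tool_pos: [0.4588, -0.1924, 0.0226]
tcp_rot: [2.77, 1.479, 0.006]
wrist_force: [0.4, -0.7, 0.8]
width: 1.002
```

play_rows(slide=[[0, 0, 0], [0, 0, 0], [0, 0, 0], [0, 0, 0], [0, 0, 0], [0, 0, 0], [0, 0, 0], [0, 0, 0], [0, 0, 0], [0, 0, 0]], delta_rot=[[0, 0, 0], [0, 0, 0], [0, 0, 0], [0, 0, 0], [0, 0, 0], [0, 0, 0], [0, 0, 0], [0, 0, 0], [0, 0, 0], [0, 0, 0]], hand=0, force=60)

```text
time: 5.13
tool_pos: [0.4638, -0.1958, 0.0288]
tcp_rot: [2.762, 1.475, 0.014]
wrist_force: [-4.8, -0.7, 29.8]
width: 0.012
```

```bash
python3 - <<'E'
from h import *
s=read_state();print(s['time'],s['tool_pos'],s['wrist_force'],s['torque'],s['width'])
p=read_camera('wrist');save(cv2.convertScaleAbs(p['image'],alpha=1.5),'w3.png')
E
```

```text
5.1333 [ 0.46381669 -0.1957514   0.02876444] [-4.78513703 -0.72743935 29.76129968] [-0.15714659  0.86975894 -0.03669979] 0.011667407315370481
```

View pics/w3.png

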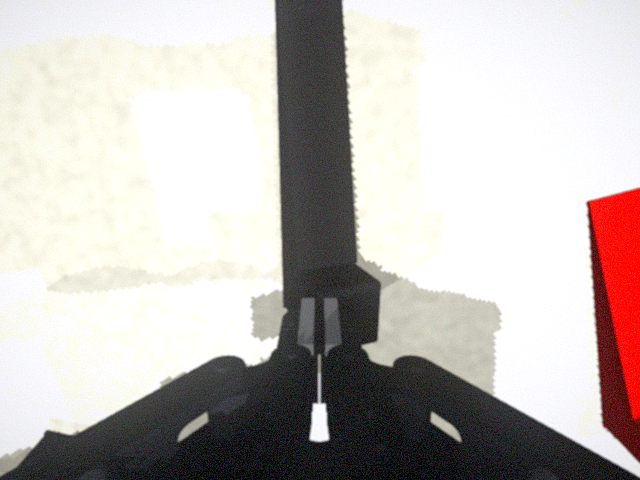

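The fingers have shut to 0.01 with nothing between them, and there is 30 N up, so this is not a grasp. The block, at about (340,300), appears behind and to the right of the shut fingers, which sit at (320,320). I'll measure before acting.

```bash
python3 - <<'E'
from h import *
p=read_camera('wrist');T=W(p);np.savez('/tmp/w3',T=T,**p);t=read_camera('top');np.savez('/tmp/t3',**t)
s=read_state();print(s['time'],s['tool_pos'],R.from_rotvec(s['tcp_rot']).as_matrix().round(3),s['q'])
c=cloud(p)
for v in range(180,440,20):
    print(v,[tuple((c[v,u]*1000).round().astype(int)) for u in (290,310,320,330,345,365,375)])
save(cv2.resize(cv2.convertScaleAbs(t['image'][190:340,360:520],alpha=2),None,fx=4,fy=4),'t3.png')
save(cv2.resize(cv2.convertScaleAbs(p['image'][230:460,220:420],alpha=3),None,fx=3,fy=2.6),'w3c.png')
E
```

```text
5.2833 [ 0.46380971 -0.19571788  0.02874964] [[ 0.556  0.831  0.013]
 [ 0.831 -0.556 -0.005]
 [ 0.003  0.014 -1.   ]] [-4.49401706e-01  1.14418711e-01  2.13712381e+00  1.06701469e-03
  8.76124198e-01  1.39935786e-01]
180 [(np.int64(481), np.int64(-145), np.int64(27)), (np.int64(488), np.int64(-150), np.int64(25)), (np.int64(492), np.int64(-153), np.int64(23)), (np.int64(496), np.int64(-156), np.int64(22)), (np.int64(501), np.int64(-160), np.int64(18)), (np.int64(510), np.int64(-168), np.int64(1)), (np.int64(514), np.int64(-171), np.int64(1))]
200 [(np.int64(476), np.int64(-152), np.int64(28)), (np.int64(483), np.int64(-158), np.int64(26)), (np.int64(487), np.int64(-160), np.int64(25)), (np.int64(491), np.int64(-163), np.int64(22)), (np.int64(496), np.int64(-167), np.int64(21)), (np.int64(504), np.int64(-177), np.int64(0)), (np.int64(509), np.int64(-180), np.int64(0))]
220 [(np.int64(471), np.int64(-160), np.int64(26)), (np.int64(479), np.int64(-165), np.int64(29)), (np.int64(482), np.int64(-168), np.int64(26)), (np.int64(486), np.int64(-170), np.int64(25)), (np.int64(491), np.int64(-
[... 2769 characters left out ...]
193), np.int64(113))]
400 [(np.int64(466), np.int64(-177), np.int64(127)), (np.int64(459), np.int64(-195), np.int64(103)), (np.int64(457), np.int64(-203), np.int64(94)), (np.int64(465), np.int64(-196), np.int64(106)), (np.int64(476), np.int64(-184), np.int64(126)), (np.int64(480), np.int64(-186), np.int64(127)), (np.int64(481), np.int64(-188), np.int64(126))]
420 [(np.int64(466), np.int64(-177), np.int64(132)), (np.int64(455), np.int64(-200), np.int64(104)), (np.int64(408), np.int64(-279), np.int64(1)), (np.int64(461), np.int64(-203), np.int64(105)), (np.int64(476), np.int64(-183), np.int64(133)), (np.int64(479), np.int64(-186), np.int64(132)), (np.int64(480), np.int64(-188), np.int64(132))]
```

View pics/t3.png

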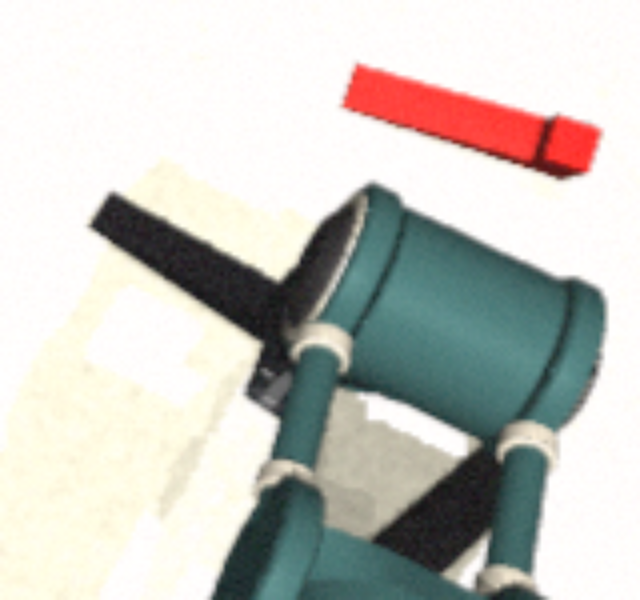

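View pics/w3c.png

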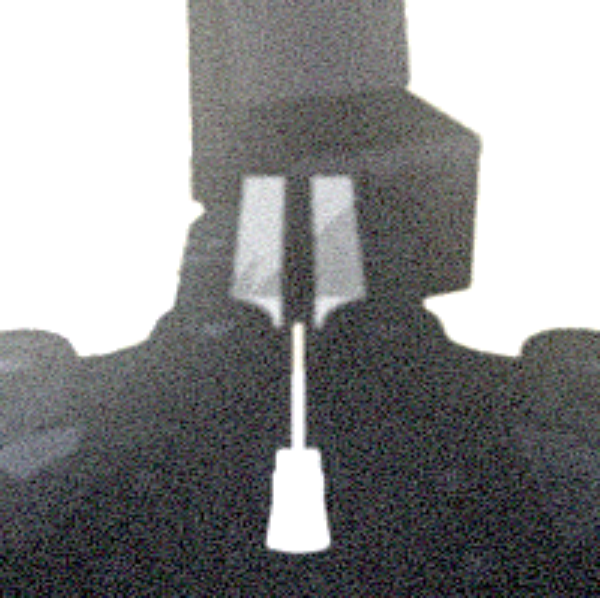

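```bash
python3 - <<'E'
from h import *
import h
for f_ in('w1','w3'):
    p=dict(np.load(f'/tmp/{f_}.npz'));p['fovy']=float(p['fovy']);T=p['hand_eye'];h.W=lambda p:T
    c=cloud(p)*1000
    print(f_)
    if f_=='w1':
        for v in(314,318,325,335,345,355,365,375,385):print(v,[tuple(int(x) for x in c[v,u]) for u in(185,190,195,200,204,436,440,445,452)])
    else:
        for v in(262,268,274,280,290,296,299,302,306,310,320,330,340):print(v,[tuple(int(x) for x in c[v,u]) for u in(286,295,303,310,316,320,325,332,340,350,360,370,378)])
    m=(c[...,2]>-60)&(c[...,2]<30)&(abs(c[...,1])<60)&(abs(c[...,0])<14)
    print(m.sum())
E
```

```text
w1
314 [(11, -48, -46), (11, -46, -46), (10, -45, -44), (10, -43, -44), (-142, -138, 249), (9, 42, -41), (11, 42, -45), (11, 43, -45), (11, 46, -45)]
318 [(11, -47, -48), (11, -45, -48), (11, -44, -48), (8, -43, -43), (-148, -138, 249), (8, 41, -42), (10, 41, -46), (11, 43, -48), (10, 45, -47)]
325 [(11, -45, -53), (10, -44, -52), (8, -44, -49), (6, -44, -44), (4, -43, -40), (5, 41, -43), (8, 41, -48), (11, 41, -53), (11, 43, -53)]
335 [(10, -44, -58), (9, -43, -56), (6, -43, -51), (3, -43, -46), (0, -43, -42), (3, 41, -45), (4, 41, -48), (7, 41, -54), (11, 41, -60)]
345 [(8, -43, -61), (5, -44, -56), (2, -43, -52), (0, -43, -46), (-3, -44, -42), (0, 41, -46), (1, 41, -50), (4, 41, -54), (8, 41, -61)]
355 [(5, -43, -61), (2, -43, -58), (0, -44, -52), (-3, -43, -48), (-6, -43, -44), (-4, 41, -47), (-1, 41, -50), (1, 41, -56), (5, 41, -62)]
365 [(1, -44, -62), (0, -43, -59), (-3, -43, -54), (-6, -43, -49), (-10, -44, -44), (-8, 41, -47), (-5, 41, -51), (-1, 41, -56), (1, 41, -62)]
375 [(-1, -43, -63), (-3, -43, -59), (-7, -43, -55), (-10, -43, -50), (-228, -146, 249), (-228, 147, 248),
[... 1981 characters left out ...]
2), (10, 0, -41), (10, 1, -41), (10, 3, -41), (7, 7, -35), (1, 12, -23), (0, 16, -21), (0, 20, -19), (-1, 24, -17)]
320 [(6, -13, -41), (6, -9, -42), (11, -6, -50), (10, -4, -49), (10, -1, -49), (10, 0, -48), (10, 1, -49), (10, 3, -49), (7, 6, -43), (6, 10, -42), (-4, 16, -21), (-5, 21, -18), (-6, 25, -16)]
330 [(7, -12, -50), (6, -9, -49), (11, -6, -56), (10, -3, -56), (11, -1, -57), (11, 0, -57), (10, 1, -56), (10, 3, -56), (6, 6, -49), (7, 9, -50), (-9, 16, -21), (-10, 21, -18), (-37, 33, 28)]
340 [(6, -11, -56), (6, -8, -55), (10, -5, -61), (10, -3, -62), (10, -1, -62), (10, 0, -62), (10, 0, -62), (10, 3, -62), (10, 5, -62), (7, 9, -56), (6, 12, -56), (-15, 21, -19), (-44, 33, 29)]
13730
```

The depth shows the fingertips really stand about 30 mm behind the reported TCP when shut and 42 mm behind when open, not 8 mm ahead of it as the interface says. They closed on top of the 50 mm block. The bench height from the same camera is right, so I trust this: the true tips are roughly 38 mm higher than described. I'll lift off, open and re-measure the wedge.

play_rows(slide=[[0, 0, -1], [0, 0, -2.5], [0, 0, -4.5], [0, 0, -7], [0, 0, -9], [0, 0, -9], [0, 0, -9]], delta_rot=[[0, 0, 0], [0, 0, 0], [0, 0, 0], [0, 0, 0], [0, 0, 0], [0, 0, 0], [0, 0, 0]])

```text
time: 5.87
tool_pos: [0.4637, -0.1959, 0.1203]
tcp_rot: [2.76, 1.473, 0.017]
wrist_force: [-0.3, -0.1, -0.6]
width: -0.001
```

play_rows(slide=[[0, 0, 0], [0, 0, 0], [0, 0, 0], [0, 0, 0], [0, 0, 0]], delta_rot=[[0, 0, 0], [0, 0, 0], [0, 0, 0], [0, 0, 0], [0, 0, 0]], hand=1)

```text
time: 6.28
tool_pos: [0.4632, -0.1955, 0.1193]
tcp_rot: [2.761, 1.474, 0.015]
wrist_force: [0.3, -0.1, -0.7]
width: 0.705
```

```bash
python3 - <<'E'
from h import *
s=read_state();p=read_camera('wrist');T=W(p);np.savez('/tmp/w4',T=T,**p)
print(s['time'],s['tool_pos'],s['wrist_force'],R.from_rotvec(s['tcp_rot']).as_matrix().round(3))
save(cv2.convertScaleAbs(p['image'],alpha=1.5),'w4.png')
c=cloud(p);v,u=np.mgrid[:480,:640]
m=(c[...,2]>.006)&(c[...,2]<.058)&(v<330)&(u>250)&(u<430)&(p['image'].max(-1)<80)
n,l,st,ce=cv2.connectedComponentsWithStats(m.astype(np.uint8));i=1+np.argmax(st[1:,4]);q=c[l==i];print(st[i],cv2.minAreaRect(q[:,:2].astype(np.float32)))
b=q[q[:,2]>.040];print('block',len(b),cv2.minAreaRect(b[:,:2].astype(np.float32)),b[:,2].max())
b=q[q[:,2]>.046];print('top',len(b),cv2.minAreaRect(b[:,:2].astype(np.float32)),np.median(b[:,2]))
A=np.c_[b[:,:2],np.ones(len(b))];print('tilt',np.linalg.lstsq(A,b[:,2],rcond=None)[0])
b=q[q[:,2]<.026];A=np.c_[b[:,:2],np.ones(len(b))];g=np.linalg.lstsq(A,b[:,2],rcond=None)[0];print('slope',g,np.hypot(*g[:2]),np.degrees(np.arctan2(-g[1],-g[0])))
E
```

```text
6.2833 [ 0.4631681  -0.19554833  0.11929972] [ 0.2691505  -0.13105656 -0.73457227] [[ 0.556  0.831  0.014]
 [ 0.831 -0.556 -0.006]
 [ 0.003  0.015 -1.   ]]
[ 287   53   45  218 8988] ((0.4869680404663086, -0.14963695406913757), (0.13762998580932617, 0.029066182672977448), 55.926029205322266)
block 2082 ((0.4569447338581085, -0.19386819005012512), (0.030695894733071327, 0.028993424028158188), 56.1728630065918) 0.052872075525402074
top 1980 ((0.45699572563171387, -0.1939508318901062), (0.030646031722426414, 0.028995990753173828), 55.752723693847656) 0.05062105298598943
tilt [-0.01244478 -0.00930598  0.05445832]
slope [-0.10915422 -0.1640893   0.04763656] 0.19707851249746575 56.36766134098533
```

View pics/w4.png

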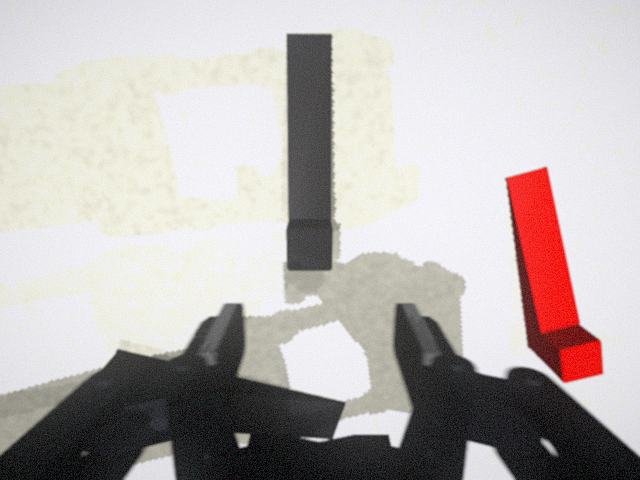

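The wedge is back flat at the same place: block (0.457,-0.1935), yaw 56°, 50 mm tall. To bring the true tips to about 10 mm above the bench, the reported z must be about -0.022.

```bash
python3 - <<'E'
from h import *
print(plan((.457,-.1935,-.022),56))
E
```

```text
(array([-0.22, -0.86, 14.14]), [array([ 0.016, -0.003,  0.003]), array([ 0.005,  0.025, -3.138])])
```

play_rows(slide=[[-0.2, -0.9, 2], [-0.2, -0.9, 4], [-0.2, -0.9, 6], [-0.2, -0.9, 8], [-0.2, -0.9, 10], [-0.2, -0.9, 11.5], [-0.2, -0.9, 12.5], [-0.2, -0.9, 12.5], [-0.2, -0.9, 12.5]], delta_rot=[[0.016, -0.003, 0.003], [0.016, -0.003, 0.003], [0.016, -0.003, 0.003], [0.016, -0.003, 0.003], [0.016, -0.003, 0.003], [0.016, -0.003, 0.003], [0.016, -0.003, 0.003], [0.016, -0.003, 0.003], [0.016, -0.003, 0.003]], hand=1)

```text
time: 7.08
tool_pos: [0.4557, -0.1927, -0.0065]
tcp_rot: [-2.772, -1.474, 0.002]
wrist_force: [-0.5, -0.2, 1.1]
width: 0.997
```

```bash
python3 - <<'E'
from h import *
s=read_state();print(s['time'],s['tool_pos'],s['wrist_force'],s['width']);print(plan((.457,-.1935,-.022),56))
p=read_camera('wrist');save(cv2.convertScaleAbs(p['image'],alpha=1.5),'w5.png')
E
```

```text
7.0833 [ 0.45568593 -0.19267556 -0.00647664] [-0.48753913 -0.19756321  1.13684566] 0.9972754254784449
(array([0.01, 0.16, 1.55]), [array([-0.003,  0.   ,  0.   ]), array([-0.   , -0.004, -3.141])])
```

View pics/w5.png

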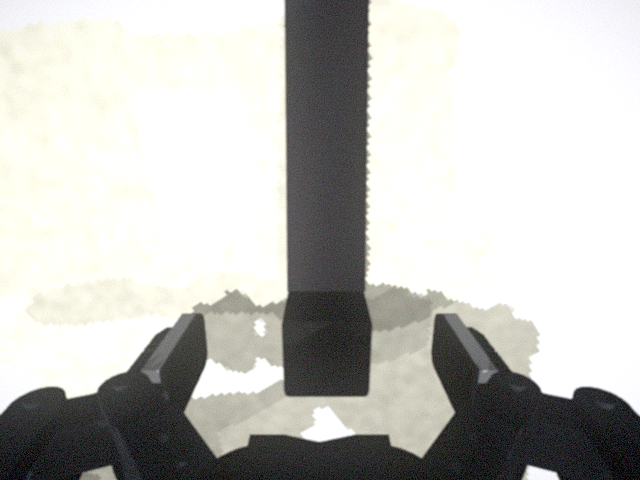

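The block at (327,345) now stands between the open fingers. I'll go down 15 mm and shift 1 mm in y, then close.

play_rows(slide=[[0, 0.1, 0.7], [0, 0.1, 1.3], [0, 0.1, 1.5], [0, 0.1, 1.5]], delta_rot=[[0, 0, 0], [0, 0, 0], [0, 0, 0], [0, 0, 0]])

```text
time: 7.47
tool_pos: [0.4571, -0.1935, -0.021]
tcp_rot: [-2.773, -1.475, 0.001]
wrist_force: [0.1, -0.6, -0.8]
width: 1.002
```

play_rows(slide=[[0, 0, 0], [0, 0, 0], [0, 0, 0], [0, 0, 0], [0, 0, 0], [0, 0, 0], [0, 0, 0], [0, 0, 0]], delta_rot=[[0, 0, 0], [0, 0, 0], [0, 0, 0], [0, 0, 0], [0, 0, 0], [0, 0, 0], [0, 0, 0], [0, 0, 0]], hand=0, force=60)

```text
time: 8.13
tool_pos: [0.4575, -0.1937, -0.0206]
tcp_rot: [-2.773, -1.475, 0.0]
wrist_force: [0.3, -0.1, 2.9]
width: 0.344
```

```bash
python3 - <<'E'
from h import *
s=read_state();print(s['time'],s['tool_pos'],s['wrist_force'],s['width'])
p=read_camera('wrist');save(cv2.convertScaleAbs(p['image'],alpha=1.5),'w6.png')
c=cloud(p);T=np.array(p['hand_eye']);Wc=W(p)
ct=((c-Wc[:3,3])@Wc[:3,:3])@T[:3,:3].T+T[:3,3]
for v in range(290,360,6):print(v,[tuple((ct[v,u]*1000).round().astype(int).tolist()) for u in(270,280,290,320,345,355,362)])
E
```

```text
8.1333 [ 0.45753233 -0.19374508 -0.02060599] [ 0.30652418 -0.09028657  2.85133492] 0.3444494652035275
290 [(9, -21, -21), (20, -14, -46), (20, -11, -46), (20, -1, -45), (21, 8, -46), (21, 12, -46), (9, 17, -21)]
296 [(6, -21, -21), (18, -15, -45), (18, -11, -46), (19, -1, -47), (18, 8, -45), (18, 12, -47), (7, 17, -22)]
302 [(11, -20, -36), (16, -15, -46), (16, -11, -47), (16, -1, -47), (16, 8, -47), (16, 12, -46), (11, 15, -35)]
308 [(11, -19, -41), (14, -15, -47), (14, -11, -47), (14, -1, -48), (14, 8, -48), (14, 12, -47), (11, 15, -40)]
314 [(11, -18, -46), (14, -14, -52), (15, -11, -53), (14, -1, -52), (14, 8, -51), (14, 11, -52), (11, 14, -45)]
320 [(11, -18, -50), (14, -14, -56), (14, -10, -56), (15, -1, -57), (14, 8, -56), (14, 11, -56), (13, 13, -55)]
326 [(11, -17, -55), (14, -13, -60), (15, -10, -60), (15, -1, -60), (14, 7, -60), (14, 10, -60), (14, 13, -60)]
332 [(11, -17, -57), (15, -13, -65), (14, -10, -64), (15, -1, -64), (15, 7, -65), (14, 10, -63), (14, 12, -64)]
338 [(11, -16, -63), (15, -13, -68), (14, -10, -67), (14, -1, -67), (14, 7, -67), (15, 10, -68), (15, 12, -68)]
344 [(14, -15, -69), (14, -12, -70), (14, -9, -70), (14, -1, -70), (14, 7, -70), (14, 10, -70), (14, 12, -71)]
350 [(12, -15, -71), (12, -12, -71), (12, -9, -71), (13, -1, -71), (13, 7, -71), (12, 10, -71), (12, 12, -71)]
356 [(10, -15, -70), (11, -12, -71), (11, -9, -71), (11, -1, -72), (10, 7, -71), (11, 10, -71), (11, 12, -71)]
```

View pics/w6.png

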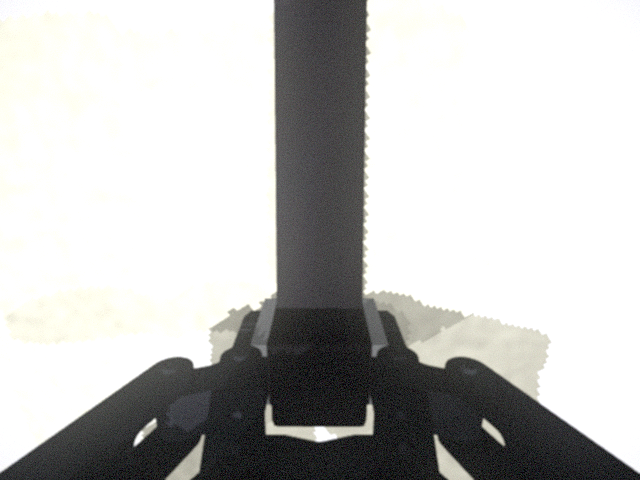

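The grasp is good: width 0.344 (about 29 mm), the block is centred within 1 mm in the tool, and its top is at 50 mm. I'll lift slightly and carry it to in front of the mouth.

```bash
python3 - <<'E'
from h import *
s=read_state();print(plan((.4501,-.1063,s['tool_pos'][2]+.02),77.2), s['q'])
E
```

```text
(array([ 6.84, -5.51, -2.  ]), [array([-0.  , -0.  , -0.37]), array([-0.   ,  0.   ,  2.772])]) [-4.50763270e-01  1.89718917e-01  2.16535812e+00  1.15511487e-04
  7.86861361e-01  1.42367295e-01]
```

play_rows(slide=[[0, 0, -1], [0, 0, -2], [1.2, -1, -2], [2.4, -2, -2], [3.6, -3, -2], [4.8, -4, -2], [6, -5, -2], [6.8, -5.5, -2], [6.8, -5.5, -2], [6.8, -5.5, -2], [6.8, -5.5, -2]], delta_rot=[[0, 0, 0], [0, 0, 0], [0, 0, -0.06], [0, 0, -0.12], [0, 0, -0.19], [0, 0, -0.25], [0, 0, -0.31], [0, 0, -0.37], [0, 0, -0.37], [0, 0, -0.37], [0, 0, -0.37]])

```text
time: 9.1
tool_pos: [0.4504, -0.1071, -0.0]
tcp_rot: [2.456, 1.958, 0.0]
wrist_force: [-0.3, 0.1, -1.6]
width: 0.346
```

```bash
python3 - <<'E'
from h import *
s=read_state();print(s['time'],s['tool_pos'],s['wrist_force'],s['width']);print(plan((.4501,-.1063,-.0206),77.2))
p=read_camera('wrist');T=W(p);np.savez('/tmp/w7',T=T,**p);save(cv2.convertScaleAbs(p['image'],alpha=1.5),'w7.png')
t=read_camera('top');np.savez('/tmp/t7',**t);save(cv2.resize(cv2.convertScaleAbs(t['image'][180:330,220:460],alpha=2),None,fx=3.3,fy=3.3),'t7.png')
E
```

```text
9.1 [ 4.50378570e-01 -1.07065647e-01 -2.37664507e-05] [-0.31728661  0.10950356 -1.62325087] 0.34647965417610743
(array([ 0.07, -0.05,  2.06]), [array([ 0.001,  0.   , -0.001]), array([ 0.000e+00, -1.000e-03,  3.141e+00])])
```

View pics/w7.png

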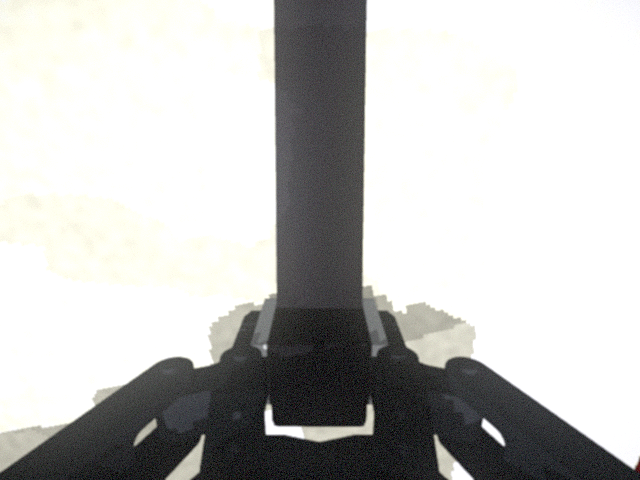

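View pics/t7.png

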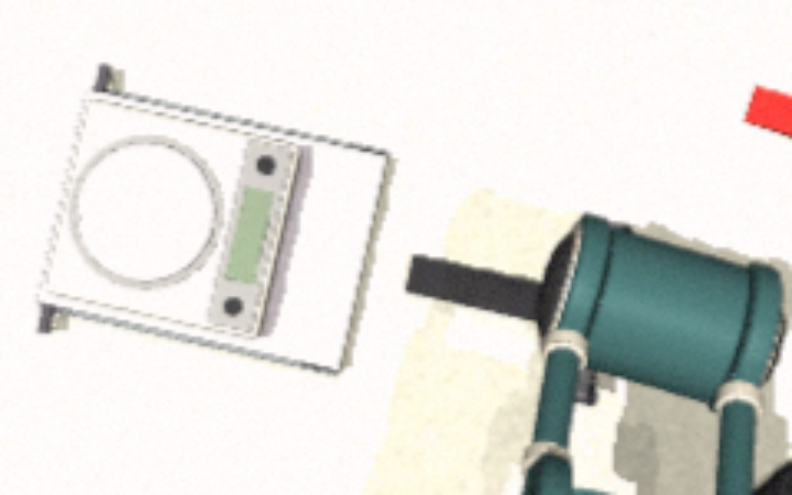

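The tip, at crop (413,273), lies on the stand's centre line: the front-edge midpoint is (368,263) and the line passes (413,272). I'll check the tip-to-edge distance numerically.

```bash
python3 - <<'E'
from h import *
p=dict(np.load('/tmp/t7.npz'));p['fovy']=float(p['fovy'])
a=np.radians(77.2);e=np.array([np.cos(a),np.sin(a)]);n=np.array([-e[1],e[0]])
for nm,u,v,z in[('tip',413,273,.0226),('c1',393,154,.032),('c2',343,372,.032)]:
    q=px(p,(u+.5)/3.3+220-.5,(v+.5)/3.3+180-.5,z)[:2];print(nm,q,'long',q@e,'lat',q@n)
im=p['image'];d=(im.max(-1)<45)
dd=d[245:285,335:385];ys,xs=np.where(dd);Q=np.array([px(p,x+335,y+245,.0226)[:2] for y,x in zip(ys,xs)])
print('tip max long',np.percentile(Q@e,99.5),'lat mid',np.median((Q@n)[(Q@e)>np.max(Q@e)-.02]))
s=read_state();print('tcp',s['tool_pos'][:2]@e,s['tool_pos'][:2]@n)
E
```

```text
tip [0.47951529 0.02082956] long 0.1265478253110086 lat -0.4629842671668278
c1 [0.57131376 0.03618063] long 0.16185522779648903 lat -0.5491004817869146
c2 [0.40358571 0.0751071 ] long 0.16265445103274606 lat -0.3769164797927148
tip max long 0.12812593860746943 lat mid -0.4624344569523253
tcp -0.0048518239546274265 -0.46286412310132813
```

Checks agree: the tip is 133 mm ahead of the TCP, lateral -0.4625 against the plate's -0.463, and the front edge is at 0.162. I'll lower it to the bench.

play_rows(slide=[[0, 0, 0.8], [0, 0, 1.5], [0, 0, 1.9], [0, 0, 2.08], [0, 0, 2.1], [0, 0, 2.1]], delta_rot=[[0, 0, 0], [0, 0, 0], [0, 0, 0], [0, 0, 0], [0, 0, 0], [0, 0, 0]])

```text
time: 9.7
tool_pos: [0.4496, -0.1075, -0.0206]
tcp_rot: [-2.456, -1.957, 0.002]
wrist_force: [-6.1, 0.7, 13.3]
width: 0.347
```

```bash
cat >> h.py <<'E'
a=np.radians(77.2);e=np.array([np.cos(a),np.sin(a)]);n=np.array([-e[1],e[0]])
def rep():
    s=read_state();q=s['tool_pos'];R0=R.from_rotvec(s['tcp_rot']).as_matrix()
    print(round(s['time'],2),'tip long-bar mm',round((q[:2]@e+.133-.1695)*1e3,1),'lat mm',round((q[:2]@n+.463)*1e3,1),'z',round(q[2]*1e3,2),'F long/lat/z',(s['wrist_force'][:2]@e).round(1),(s['wrist_force'][:2]@n).round(1),s['wrist_force'][2].round(1),'w',s['width'].round(3),'yaw',np.degrees(np.arctan2(R0[1,0],R0[0,0])).round(2),'tilt',R0[2].round(4))
E
python3 -c "
from h import *;rep()"
```

```text
Traceback (most recent call last):
  File "h.py", line 30, in rep
    print(round(s['time'],2),'tip long-bar mm',round((q[:2]@e+.133-.1695)*1e3,1),'lat mm',round((q[:2]@n+.463)*1e3,1),'z',round(q[2]*1e3,2),'F long/lat/z',(s['wrist_force'][:2]@e).round(1),(s['wrist_force'][:2]@n).round(1),s['wrist_force'][2].round(1),'w',s['width'].round(3),'yaw',np.degrees(np.arctan2(R0[1,0],R0[0,0])).round(2),'tilt',R0[2].round(4))
                                                                                                                                                                                                                                                                ^^^^^^^^^^^^^^^^
AttributeError: 'float' object has no attribute 'round'
```

```bash
sed -i "s/s\['width'\].round(3)/round(s['width'],3)/;s/s\['wrist_force'\]\[2\].round(1)/round(s['wrist_force'][2],1)/" h.py
python3 -c "
from h import *;rep()
s=read_state();q=e*(.0645-.0)+n*(-.4635);print(plan((q[0],q[1],-.0203),77.2))"
```

```text
9.7 tip long-bar mm -41.7 lat mm 0.7 z -20.62 F long/lat/z -0.7 6.1 13.3 w 0.347 yaw 77.12 tilt [-3.0e-04 -2.1e-03 -1.0e+00]
(array([ 6.97,  0.11, -0.03]), [array([-0.002,  0.   , -0.001]), array([0.00e+00, 3.00e-03, 3.14e+00])])
```

play_rows(slide=[[0.7, 0.1, -0.03], [1.4, 0.1, -0.03], [2.1, 0.1, -0.03], [2.8, 0.1, -0.03], [3.5, 0.1, -0.03], [4.2, 0.1, -0.03], [4.8, 0.1, -0.03], [5.4, 0.1, -0.03], [6, 0.1, -0.03], [6.5, 0.1, -0.03], [7, 0.1, -0.03], [7, 0.1, -0.03]], delta_rot=[[0, 0, 0], [0, 0, 0], [0, 0, 0], [0, 0, 0], [0, 0, 0], [0, 0, 0], [0, 0, 0], [0, 0, 0], [0, 0, 0], [0, 0, 0], [0, 0, 0], [0, 0, 0]])

```text
time: 10.7
tool_pos: [0.4662, -0.0386, -0.0205]
tcp_rot: [-2.455, -1.958, 0.002]
wrist_force: [-0.7, 0.5, -1.1]
width: 0.347
```

```bash
python3 - <<'E'
from h import *
rep()
for n_ in('scene','top'):
    p=read_camera(n_);np.savez('/tmp/%s8'%n_,**p)
    b=(180,330,220,460) if n_=='top' else (170,320,220,460)
    save(cv2.resize(cv2.convertScaleAbs(p['image'][b[0]:b[1],b[2]:b[3]],alpha=2),None,fx=3.3,fy=3.3),n_+'8.png')
E
```

```text
10.7 tip long-bar mm 29.2 lat mm -0.2 z -20.48 F long/lat/z 0.4 0.8 -1.1 w 0.347 yaw 77.16 tilt [-0.     -0.0023 -1.    ]
```

View pics/top8.png

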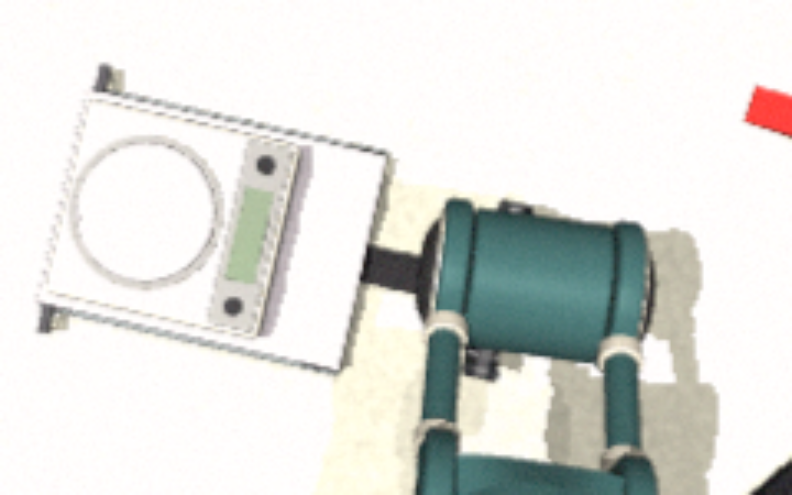

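View pics/scene8.png

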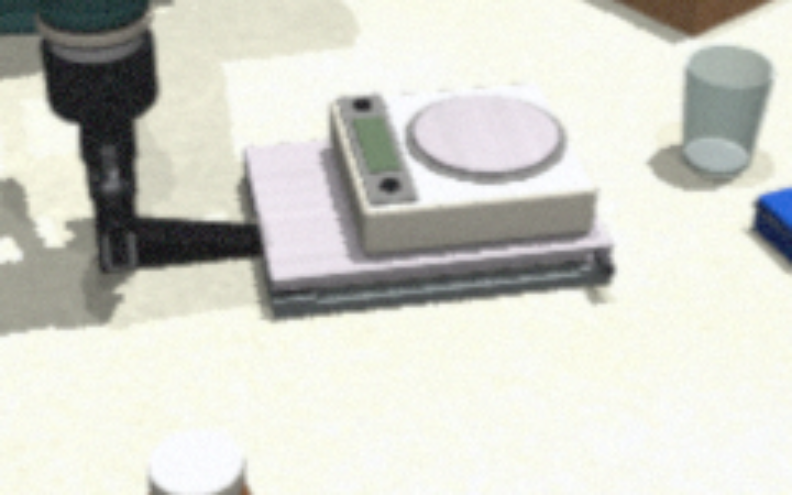

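The wedge is in the mouth, centred, with the plate still down. Tip is about 29 mm past the bar by the measurements, and contact is expected at about 50. I'll advance in small steps and watch the push force.

play_rows(slide=[[0.4, 0, 0.02], [0.8, 0, 0.02], [1.2, 0, 0.02], [1.6, 0, 0.02], [1.6, 0, 0.02], [1.6, 0, 0.02]], delta_rot=[[0, 0, 0], [0, 0, 0], [0, 0, 0], [0, 0, 0], [0, 0, 0], [0, 0, 0]])

```text
time: 11.3
tool_pos: [0.4699, -0.0232, -0.0206]
tcp_rot: [-2.454, -1.958, 0.002]
wrist_force: [0.2, 0.6, 0.2]
width: 0.347
```

```bash
python3 -c "
from h import *;rep()"
```

```text
11.3 tip long-bar mm 45.0 lat mm -0.4 z -20.57 F long/lat/z 0.6 -0.0 0.2 w 0.347 yaw 77.17 tilt [-0.    -0.002 -1.   ]
```

play_rows(slide=[[0.2, 0, 0], [0.4, 0, 0], [0.4, 0, 0], [0.4, 0, 0]], delta_rot=[[0, 0, 0], [0, 0, 0], [0, 0, 0], [0, 0, 0]])

```text
time: 11.63
tool_pos: [0.4708, -0.0191, -0.0206]
tcp_rot: [-2.454, -1.958, 0.002]
wrist_force: [0.7, 1.5, -0.6]
width: 0.345
```

```bash
python3 -c "
from h import *;rep()"
```

```text
11.63 tip long-bar mm 49.2 lat mm -0.4 z -20.59 F long/lat/z 1.6 -0.4 -0.6 w 0.345 yaw 77.17 tilt [ 2.0e-04 -2.1e-03 -1.0e+00]
```

play_rows(slide=[[0.2, 0, 0], [0.4, 0, 0], [0.4, 0, 0], [0.4, 0, 0]], delta_rot=[[0, 0, 0], [0, 0, 0], [0, 0, 0], [0, 0, 0]])

```text
time: 11.97
tool_pos: [0.4716, -0.0155, -0.0206]
tcp_rot: [-2.454, -1.959, 0.002]
wrist_force: [-0.8, -4.4, 1.4]
width: 0.341
```

```bash
python3 -c "
from h import *;rep()"
```

```text
11.97 tip long-bar mm 52.9 lat mm -0.4 z -20.57 F long/lat/z -4.4 -0.2 1.4 w 0.341 yaw 77.19 tilt [-3.0e-04 -2.1e-03 -1.0e+00]
```

The push force rises between 49 and 53 mm, as expected. Next I'll measure plate height and the edge with the wrist depth.

```bash
cat >> h.py <<'E'
def lift(tag):
    p=read_camera('wrist');c=cloud(p);im=p['image'];save(cv2.convertScaleAbs(im,alpha=1.3),f'lw{tag}.png')
    L=c[...,:2]@e;A=c[...,:2]@n
    m=(L>.166)&(L<.215)&(abs(A+.463)<.08)&(c[...,2]>.024)&(c[...,2]<.05)
    if m.sum()>50:
        g=np.linalg.lstsq(np.c_[L[m]-.170,np.ones(m.sum())],c[...,2][m],rcond=None)[0];print('wrist plate',m.sum(),'z at bar',g[1].round(5),'slope',g[0].round(4),'med',np.median(c[...,2][m]).round(5))
    mb=(L<.15)&(L>.03)&(abs(A+.463)>.03)&(abs(A+.463)<.12)&(abs(c[...,2])<.006);print('bench',mb.sum(),np.median(c[...,2][mb]).round(5))
    for nm in('top','scene'):
        p=read_camera(nm);c=cloud(p);L=c[...,:2]@e;A=c[...,:2]@n
        m=(L>.168)&(L<.215)&(abs(A+.463)<.075)&(c[...,2]>.022)&(c[...,2]<.055)
        mb=(L<.15)&(L>.0)&(abs(A+.463)>.10)&(abs(A+.463)<.2)&(abs(c[...,2])<.008)
        print(nm,m.sum(),c[...,2][m].mean().round(5),'bench',c[...,2][mb].mean().round(5))
        np.savez(f'/tmp/{nm}{tag}',**p)
E
python3 - <<'E'
from h import *
lift('A')
import h
for nm in('scene','top'):
  for t in('','8'):
    p=dict(np.load(f'/tmp/{nm}{t}.npz'));p['fovy']=float(p['fovy']);c=cloud(p);L=c[...,:2]@e;A=c[...,:2]@n
    m=(L>.168)&(L<.215)&(abs(A+.463)<.075)&(c[...,2]>.022)&(c[...,2]<.055)
    mb=(L<.15)&(L>.0)&(abs(A+.463)>.10)&(abs(A+.463)<.2)&(abs(c[...,2])<.008)
    print('before',nm,t,m.sum(),c[...,2][m].mean(),c[...,2][mb].mean())
E
```

```text
wrist plate 70822 z at bar 0.0325 slope 0.0065 med 0.03258
bench 91241 0.00055
top 1086 0.03074 bench -0.00123
scene 703 0.03279 bench 0.00085
before scene  712 0.03294094541266118 0.000823178446418162
before scene 8 702 0.03285218390777813 0.0007844792793131722
before top  1087 0.030701673801898886 -0.001204950270097265
before top 8 1080 0.03086009408538087 -0.001206580600446597
```

View pics/lwA.png

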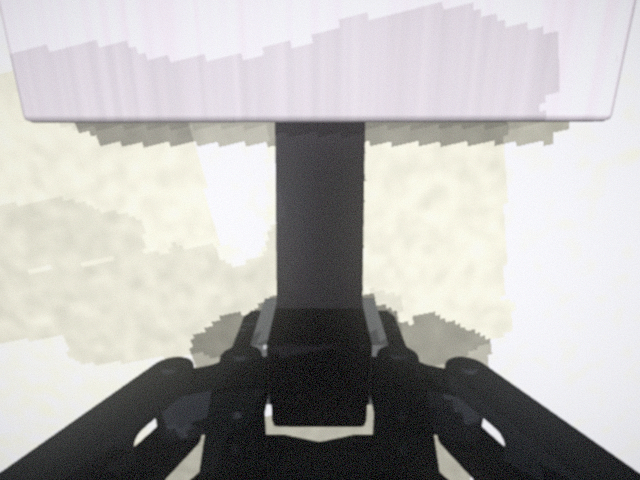

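The wrist view shows the plate edge level at row 120 and the wedge centred, cols 277–364. The plate top is 32.0 mm above the bench, so it has not lifted yet. Advancing 6 mm.

play_rows(slide=[[0.15, 0, 0], [0.3, 0, 0], [0.45, 0, 0], [0.6, 0, 0], [0.6, 0, 0], [0.6, 0, 0]], delta_rot=[[0, 0, 0], [0, 0, 0], [0, 0, 0], [0, 0, 0], [0, 0, 0], [0, 0, 0]])

```text
time: 12.62
tool_pos: [0.4725, -0.0111, -0.0206]
tcp_rot: [-2.454, -1.96, 0.005]
wrist_force: [-2.5, -10.3, 1.4]
width: 0.345
```

```bash
python3 -c "
from h import *;rep();lift('B')"
```

```text
12.62 tip long-bar mm 57.4 lat mm -0.2 z -20.57 F long/lat/z -10.6 0.2 1.4 w 0.345 yaw 77.23 tilt [-0.0025 -0.0025 -1.    ]
wrist plate 80386 z at bar 0.03347 slope 0.0002 med 0.03347
bench 85708 0.00057
top 1084 0.03152 bench -0.00124
scene 708 0.03374 bench 0.00081
```

Lift is about 0.95 mm, consistent in all three cameras, at a tip reading of 57.4. For 3 mm I need about 10 mm more.

play_rows(slide=[[0.15, 0, 0], [0.3, 0, 0], [0.45, 0, 0], [0.6, 0, 0], [0.75, 0, 0], [0.85, 0, 0], [0.85, 0, 0], [0.85, 0, 0]], delta_rot=[[0, 0, 0], [0, 0, 0], [0, 0, 0], [0, 0, 0], [0, 0, 0], [0, 0, 0], [0, 0, 0], [0, 0, 0]])

```text
time: 13.43
tool_pos: [0.474, -0.0043, -0.0205]
tcp_rot: [2.453, 1.961, -0.009]
wrist_force: [-3.0, -11.5, 3.1]
width: 0.343
```

```bash
python3 -c "
from h import *;rep();lift('C')"
```

```text
13.43 tip long-bar mm 64.3 lat mm -0.2 z -20.49 F long/lat/z -11.9 0.3 3.1 w 0.343 yaw 77.27 tilt [-0.0048 -0.0029 -1.    ]
wrist plate 95398 z at bar 0.03494 slope -0.0073 med 0.03481
bench 77342 0.00057
top 1047 0.03295 bench -0.00122
scene 706 0.03501 bench 0.00078
```

Lift is about 2.4 mm. One last 3 mm advance (commanding about 4 for the lag).

play_rows(slide=[[0.15, 0, 0], [0.3, 0, 0], [0.4, 0, 0], [0.4, 0, 0], [0.4, 0, 0], [0.4, 0, 0]], delta_rot=[[0, 0, 0], [0, 0, 0], [0, 0, 0], [0, 0, 0], [0, 0, 0], [0, 0, 0]])

```text
time: 14.08
tool_pos: [0.4745, -0.002, -0.0204]
tcp_rot: [2.452, 1.961, -0.012]
wrist_force: [-2.2, -10.0, 2.4]
width: 0.345
```

```bash
python3 -c "
from h import *;rep();lift('D');rep()"
```

```text
14.08 tip long-bar mm 66.7 lat mm -0.2 z -20.36 F long/lat/z -10.3 -0.1 2.4 w 0.345 yaw 77.31 tilt [-0.007 -0.003 -1.   ]
wrist plate 100788 z at bar 0.03552 slope -0.0103 med 0.03533
bench 74436 0.00056
top 999 0.03342 bench -0.00133
scene 703 0.03564 bench 0.00079
14.23 tip long-bar mm 66.7 lat mm -0.2 z -20.37 F long/lat/z -11.4 0.2 2.8 w 0.345 yaw 77.31 tilt [-0.007 -0.003 -1.   ]
```

View pics/lwD.png

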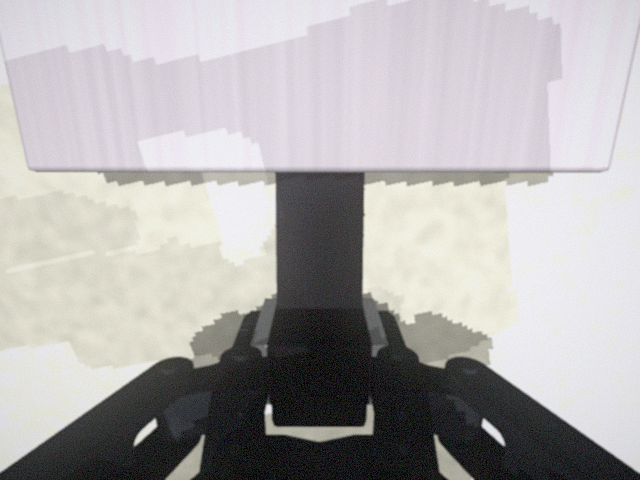

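Lift is 3.0 mm, steady and square, and the fingers are well clear of the edge (plate edge at row 170, fingers below row 305). I'll check the bystanders quickly and hand in.

```bash
python3 - <<'E'
from h import *
a0=np.load('/tmp/top.npz')['image'].astype(np.float32);b=np.load('/tmp/topD.npz')['image'].astype(np.float32)
a0=a0.mean(-1);b=b.mean(-1)
for nm,(x,y) in dict(jar=(382,153),weight=(443,156),box=(180,198),beaker=(183,247)).items():
    s=(slice(y-25,y+25),slice(x-25,x+25));print(nm,cv2.phaseCorrelate(a0[s],b[s]),abs(a0[s]-b[s]).mean())
rep();print(finish_job())
E
```

```text
jar ((-0.002790462465053878, 0.02407966711645315), 0.955292879486084) 6.714933
weight ((-0.021371010427596815, -0.03310618153647482), 0.9280169498443603) 7.014
box ((0.0963068137510561, -0.03732994428280634), 1.007161114692688) 5.466133
beaker ((-0.07360623472694527, 0.021763041700634034), 1.0031710666656495) 6.2813334
14.23 tip long-bar mm 66.7 lat mm -0.2 z -20.37 F long/lat/z -11.4 0.2 2.8 w 0.345 yaw 77.31 tilt [-0.007 -0.003 -1.   ]
the job is handed in; nothing more can be done
None
```

The smaller black wedge is under the plate's front bar and has lifted it about 3.0 mm. The gripper still holds it, and the job is handed in at 14.2 s of the 43 s. `finish_job` reports no verdict, so what follows comes from my own measurements.

**Final checks:**
- **Lift:** the wrist camera gives 3.0 mm at the bar; the top and scene cameras gave about 2.7–2.8 mm averaged over the front part of the plate, which fits.
- **Steadiness:** the readings did not change over the last 0.15 s. The push was about 11 N.
- **Alignment:** the wedge is within about 0.5 mm of the stand's centre line. Its yaw is within about 0.3° of the stand's, and the tool is tilted about 0.4°.
- **Bystanders:** none moved by more than about 0.1 pixel in the top view.
- **Not measured:** I had no direct reading of the finger-to-wedge or wedge-to-plate contact forces, nor of contact with the stand. The grip was set to 60 N, and the pictures show the fingers clear of the plate edge.

**What disagreed:**
- **Fingertip position:** the interface says the fingertips stand 8 mm ahead of the reported TCP. The wrist depth showed them about 30 mm behind it when shut, and 42 mm when open.
- **First grasp failed because of it:** the fingers closed on top of the block with about 30 N upward and tipped the wedge for a moment. It settled back flat in the same place. I corrected the height and the second grasp held.

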